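# Line up capacitors by size in the kitting rail

## Robot

A 6-joint arm with a two-finger parallel gripper is mounted at the origin on a cart in front of the work surface, level with it; the furniture and walls round the work are solid. World frame = base frame: x ahead of the robot, y to its left, z up, the work surface at z = 0. Lengths are in mm, angles in rad, forces in N, time in s.
With the tool pointing down it reaches from about 200 to 875 mm from the base axis. Payload 3.4 kg.
Tool frame: the origin (TCP) lies midway between the tips of the shut fingers; the grasp point (between the pads) lies 19 mm behind it; z points along the fingers, y is the line along which they close (so a half turn about z gives the same grasp; the last joint's range is limited). The gripper opens to 94 mm and grips with 3 to 60 N. Pads are 16 mm wide; open, the fingers measure 119 mm over their backs; the gripper's body (75 mm by 177 mm) begins 78 mm behind the grasp point.
Start: joints at [-1.352, 0.276, 1.505, -0, 1.361, -0.121], TCP at [191.647, -542.159, 205.493] pointing down, gripper open.
Joint ranges: [-2.89, 2.89], [-0.75, 2.08], [0.22, 2.7], [-1.18, 4.32], [0.11, 2.71], [-2.7, 2.7]. Speed limits (rad/s): [2.57, 2.57, 3.14, 3.14, 3.14, 3.14].

## Interface

Orientations are given as a unit quaternion [w, x, y, z].
In Python, from workcell import arm, hand, cams, ticket gives the robot as it stands. The module is installed in compiled form; this text tells all that it offers. Calls block until the motion is done:
- arm.reach(position, orientation): joint-space move of the TCP to a pose.
- arm.movel(position, rotation=None, speed=150, until_force=None): straight line of the TCP; rotation=None keeps the orientation; speed is the mean speed in mm/s. With until_force (N) it stops when the force on the tool has changed by that much, and returns True; else False.
- arm.goto_joints(angles): joint-space move.
- hand.set_gripper(opening, squeeze=None): opening from 0.0 (shut) to 1.0 (fully open); squeeze is the grip in N (None keeps the last); returns when the fingers have stopped.
- arm.wait(seconds).
- arm.inverse_kinematics(position, orientation): joint angles nearest the present ones, or None.
- arm.observe(): the state.
- cams.get_image(name): name is "scene" or "side" or "wrist"; returns a dict with "frame" (420x560x3 uint8, red, green, blue), "range_z" (420x560 float32, mm along the optical axis (not along the pixel's ray), 0 where there is no reading), "mtx" (3x3 intrinsics, pixels), "rvec" (rotation vector, rad) and "tvec" (3), from world to camera coordinates, as OpenCV has them. Camera axes: x right, y down, z forward; pixel columns grow to the right and rows downward; lengths in mm; the calibration is good to about 2 mm. A picture is of the moment at which its call begins.
A pose or a line that the arm cannot do raises arm.Unreachable and nothing moves.
- ticket.hand_in(): hands the job in; it is judged then, once.
The state is a dict: "t": time; "qpos": joint angles; "joint_velocities": joint speeds; "joint_torque": joint torques, N m; "eef_pos": TCP position; "tcp_rot": TCP orientation; "contact_force": force on the tool from outside, world axes, zero at the start; "wrist_torque": the same for the moment, N m; "grip_width": opening from 0.0 (shut) to 1.0 (fully open); "finger_force": force on a finger pad.
Only numpy, scipy, OpenCV 4.12 (cv2) and the standard library are available. Lean on these libraries where they do the work, as an engineer would, in place of code of your own. Each camera call takes 0.05 s, during which the arm holds its last target. There are 200 camera calls.

## Task

Stand the four capacitors in the compartmented wooden rail in order of size, one to a compartment: the smallest in the compartment next to the upright steel end stop, and each next larger one further along, so that the largest is at the far end. Keep them upright all the time, and leave the solder reel, the screwdriver and the battery where they are.

Things in the scene. Friction and masses are not known exactly. Their poses are not given: they have to be found in the camera images.
- cap_a: the smallest of four upright cylindrical capacitors: black sleeve, grey top with two small brass terminal studs. Diameter 24 mm, body height 36 mm (the studs rise 5 mm more); origin at the centre of the underside, z up the axis. Loose, at most 0.2 kg, upright on the bench at the start
- cap_b: the second smallest of four upright cylindrical capacitors: black sleeve, grey top with two small brass terminal studs. Diameter 28 mm, body height 48 mm (the studs rise 5 mm more); origin at the centre of the underside, z up the axis. Loose, at most 0.2 kg, upright on the bench at the start
- cap_c: the second largest of four upright cylindrical capacitors: black sleeve, grey top with two small brass terminal studs. Diameter 32 mm, body height 60 mm (the studs rise 5 mm more); origin at the centre of the underside, z up the axis. Loose, at most 0.2 kg, upright on the bench at the start
- cap_d: the largest of four upright cylindrical capacitors: black sleeve, grey top with two small brass terminal studs. Diameter 36 mm, body height 72 mm (the studs rise 5 mm more); origin at the centre of the underside, z up the axis. Loose, at most 0.2 kg, upright on the bench at the start
- rail: light-wood rail fixed to the bench, 60 x 228 x 14 mm (x, y, z), with a row of four square open compartments, 52 mm inside, 4 mm walls: centres at rail x = 0, y = -84, -28, 28, 84 mm; their floor is 4 mm above the bench, the walls 10 mm above that. Origin at the centre of the underside, z up. A wooden block 10 mm high closes the end without the end stop
- end_stop: upright dark steel angle, 60 mm wide, 22 mm deep, 40 mm high, fixed at one end of the rail (either end, it changes from start to start), 127 mm from the rail's centre along rail y; origin at the centre of its foot
- solder: bystander: blue reel of solder wire standing on its flange, 76 x 80 x 43 mm, loose; origin at the centre of its underside
- driver: bystander: yellow-handled screwdriver lying on the bench, 25 x 148 x 24 mm, loose; origin under its middle
- battery: bystander: block battery lying on its side, 50 x 27 x 18 mm, loose; origin under its middle
Not all that is in view belongs to the job. What is shaped like the end_stop but pink is not meant.

How it is judged (in metres and radians):
At the end, for the whole second after the job is handed in: Each capacitor stands upright (within 0.1 rad), at rest, on the floor of its own compartment, its axis within 16 mm of the compartment's centre along each rail axis; counted from the end stop the order is smallest, second smallest, second largest, largest (x of cap_a in the frame of rail between -0.016 and 0.016 m and z of cap_a in the frame of rail between 0 and 0.008 m and angle between each of cap_a, cap_b, cap_c, cap_d's own z axis and vertical below 0.1 rad and linear speed of each of cap_a, cap_b, cap_c, cap_d below 0.02 m/s and x of cap_b in the frame of rail between -0.016 and 0.016 m and z of cap_b in the frame of rail between 0 and 0.008 m and x of cap_c in the frame of rail between -0.016 and 0.016 m and z of cap_c in the frame of rail between 0 and 0.008 m and x of cap_d in the frame of rail between -0.016 and 0.016 m and z of cap_d in the frame of rail between 0 and 0.008 m and ((y of end_stop in the frame of rail above 0 m and y of cap_a in the frame of rail between 0.068 and 0.1 m and y of cap_b in the frame of rail between 0.012 and 0.044 m and y of cap_c in the frame of rail between -0.044 and -0.012 m and y of cap_d in the frame of rail between -0.1 and -0.068 m) or (y of end_stop in the frame of rail below 0 m and y of cap_a in the frame of rail between -0.1 and -0.068 m and y of cap_b in the frame of rail between -0.044 and -0.012 m and y of cap_c in the frame of rail between 0.012 and 0.044 m and y of cap_d in the frame of rail between 0.068 and 0.1 m))); the robot touches nothing.
It fails at once if a capacitor is tipped over (more than 0.7 rad) (angle between any of cap_a, cap_b, cap_c, cap_d's own z axis and vertical above 0.7 rad).
It fails at once if the solder reel, screwdriver or battery is moved more than 30 mm (distance of any of solder, driver, battery from where it was at the start of the episode above 0.03 m).
It also fails if it takes over 99 s, if anything falls off the work surface, if the arm or the gripper's body presses on something with over 40 N, if the wrist force passes 120 N, or if a joint passes its speed limit or range.

## Working session

There is one attempt and no reset: what is moved stays moved. The work goes in short steps, each a Python script; the robot and the scene stay as the last script left them, time stands still between calls to the robot, and variables do not carry over. Pictures are saved under pics/ and viewed, at most 14 in all, crops included, and the job is handed in when it is done.

```bash
mkdir -p pics; python3 - <<'E'
from workcell import arm,cams
import cv2,pickle,numpy as np
for n in ("scene","side"):
    d=cams.get_image(n); pickle.dump(d,open(n+".pkl","wb"))
    cv2.imwrite(f"pics/{n}0.png",d["frame"][:,:,::-1])
    R=cv2.Rodrigues(np.array(d["rvec"],float))[0]; print(n,-R.T@np.ravel(d["tvec"]),R[2],d["mtx"][0])
print(arm.observe())
E
```

```text
scene [-27.08781543 928.03173889 619.38516101] [ 0.4927626  -0.73116076 -0.47179335] [393.04461979   0.         281.21145096]
side [101.37182494 823.75958434 735.40540143] [ 0.38554511 -0.69206476 -0.61024695] [491.44599684   0.         277.96354768]
{'t': 0.1, 'qpos': array([-1.35197929e+00,  2.76536153e-01,  1.50595520e+00,  2.00037907e-05,
        1.36069124e+00, -1.20998506e-01]), 'joint_velocities': array([ 6.14371910e-05, -1.82497176e-03, -2.34596894e-03, -7.21516851e-04,
        1.37384289e-03, -1.26943204e-04]), 'joint_torque': array([ 1.75947072e-03, -4.05456841e+01, -2.37778920e+01,  7.03628571e-02,
        2.98680912e-02, -4.62727269e-05]), 'eef_pos': array([ 191.55301026, -541.64581904,  204.70918264]), 'tcp_rot': array([-7.94498132e-04,  9.85600409e-01,  1.69089333e-01, -2.90973428e-05]), 'contact_force': array([0.05561188, 0.67109818, 0.46900563]), 'wrist_torque': array([-0.02220917, -0.01803005,  0.05709837]), 'finger_force': 0.0, 'grip_width': 0.9996294077924565}
```

View pics/scene0.png

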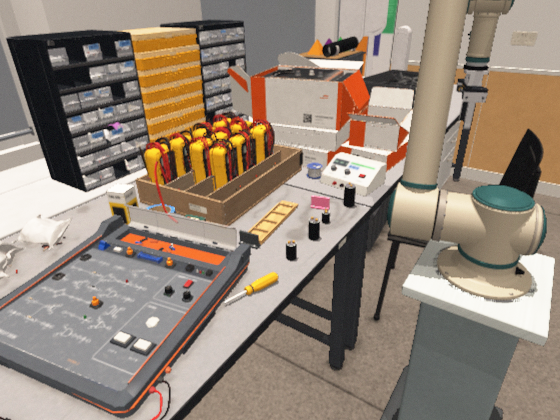

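View pics/side0.png

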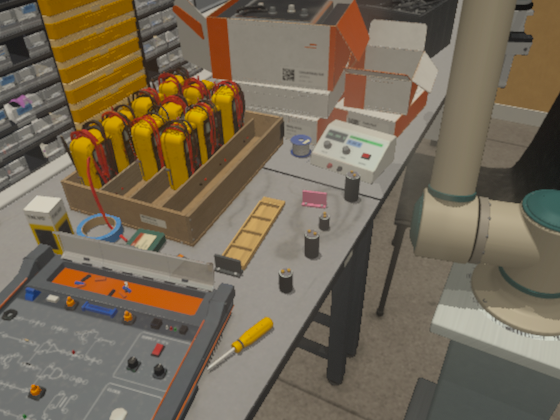

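The side view shows the capacitors at about (352,187), (324,222), (312,244) and (286,280). The rail is around (252,232), the dark end stop at (228,264) and the pink decoy at (315,198). The instrument at (352,150) and the wooden box are obstacles. Next I'll measure with depth from both views and take one close crop.

```bash
cat > h.py <<'E'
import cv2,numpy as np
def cloud(d):
    R=cv2.Rodrigues(np.array(d["rvec"],float))[0]; t=np.ravel(d["tvec"]); K=np.array(d["mtx"])
    z=d["range_z"].astype(float); v,u=np.mgrid[:z.shape[0],:z.shape[1]]
    P=np.stack([(u-K[0,2])/K[0,0]*z,(v-K[1,2])/K[1,1]*z,z],-1)
    P=(P-t)@R; P[z==0]=np.nan; return P
def ray(d,uv,h):
    R=cv2.Rodrigues(np.array(d["rvec"],float))[0]; c=-R.T@np.ravel(d["tvec"])
    r=R.T@np.linalg.inv(d["mtx"])@np.array([uv[0],uv[1],1.]); return c+r*(h-c[2])/r[2]
E
python3 - <<'E'
import pickle,cv2,numpy as np
from h import *
np.set_printoptions(precision=1,suppress=True)
W={"side":{"d":(352,187),"a":(324,222),"c":(312,244),"b":(286,280)},"scene":{"d":(349,195),"a":(326,216),"c":(314,229),"b":(291,250)}}
for n in W:
    d=pickle.load(open(n+".pkl","rb")); P=cloud(d); f=d["frame"]
    for k,(u,v) in W[n].items():
        s=np.s_[v-20:v+21,u-12:u+13]; q=P[s].reshape(-1,3); q=q[np.isfinite(q[:,2])]
        dark=f[s].reshape(-1,3).max(1)
        bench=np.median(q[(q[:,2]<8)][:,2]) if (q[:,2]<8).any() else np.nan
        o=q[q[:,2]>12]; c=P[v,u]; o=o[np.linalg.norm(o[:,:2]-c[:2],axis=1)<40]
        h=np.percentile(o[:,2],97); top=o[o[:,2]>np.median(np.sort(o[:,2])[-25:])-6]
        print(n,k,"bench",bench,"zmax",o[:,2].max(),h,"top ctr",top.mean(0),"ext",np.ptp(top,0),len(top))
    # rail, end stop
    hsv=cv2.cvtColor(f,cv2.COLOR_RGB2HSV); m=cv2.inRange(hsv,(12,70,110),(28,200,255))
    m[:, :225]=0; 
    nl,lab,st,ce=cv2.connectedComponentsWithStats(m)
    for i in range(1,nl):
        if st[i,4]>120:
            q=P[lab==i]; q=q[np.isfinite(q[:,2])]; print(n,"blob",st[i],np.nanmedian(q,0),np.percentile(q[:,2],[5,95]), cv2.minAreaRect(q[:,:2].astype(np.float32)))
d=pickle.load(open("side.pkl","rb"));c=d["frame"][130:330,195:395,::-1]
cv2.imwrite("pics/crop1.png",cv2.resize(c,(600,600),interpolation=cv2.INTER_CUBIC))
P=cloud(d)
for k,(u,v) in dict(stop=(228,263),pink=(315,198),solder=(301,147),drv1=(270,322),drv2=(212,366),inst=(352,140),instfront=(340,172),boxr=(280,140),boxfront=(195,240)).items(): print(k,P[v,u])
E
```

```text
side d bench -2.160347597298994 zmax 76.55117986083901 73.01716632672682 top ctr [ 427.6 -138.2   70.4] ext [32.6 34.1  9.5] 85
side a bench -1.8879839066380186 zmax 41.40049306627705 39.47512560075927 top ctr [441.   -0.5  35. ] ext [21.4 25.   9.7] 52
side c bench -1.9081043920232703 zmax 66.02067338743825 61.21448186318697 top ctr [428.5  95.4  58.4] ext [28.2 30.4 10.7] 107
side b bench -1.785669753335096 zmax 53.332855833674635 51.349214024854284 top ctr [430.3 211.1  47.2] ext [26.5 26.6  8.9] 89
side blob [308   1  25  25 129] [ 675.5 -475.8  334. ] [326.6 337.2] ((680.0499877929688, -495.61407470703125), (39.902374267578125, 269.8877868652344), 17.731595993041992)
side blob [ 494    0   66  113 4507] [  118.2 -2308.8  -374.1] [-603.1  -48.4] ((67.15167236328125, -1413.653076171875), (328.9834899902344, 1886.06201171875), 3.4148032665252686)
side blob [ 225  110   58   68 1032] [ 778.7 -280.3   68. ] [ 5.4 86.9] ((768.7738647460938, -153.9342498779297), (141.729736328125, 371.2284851074219), 3.8431382179260254)
side blob [ 225  196   60   74 1862] [580.3  90.5   3.3] [-0.5 12.
[... 1536 characters left out ...]
   11.7] [ 4.8 18. ] ((690.7925415039062, -55.42451477050781), (8.687807083129883, 490.8754577636719), 3.894874334335327)
scene blob [248 200  50  45 887] [580.1  82.3   5.6] [ 1.3 13.9] ((584.759765625, 78.43363189697266), (76.38072967529297, 286.45074462890625), 6.8788676261901855)
scene blob [244 272  35  20 191] [429.  343.3  18. ] [-1.3 23.9] ((434.2716979980469, 332.91253662109375), (105.73983764648438, 49.126644134521484), 74.92810821533203)
stop [558.3 223.5  27.2]
pink [496.2 -74.1  20.5]
solder [ 628.9 -267.2   29.7]
drv1 [408.9 313.5  18.2]
drv2 [454.7 437.8  10.7]
inst [ 489.2 -294.    73. ]
instfront [ 491.4 -223.9   10.5]
boxr [ 710.  -292.9   19.1]
boxfront [676.  180.5  11.1]
```

View pics/crop1.png

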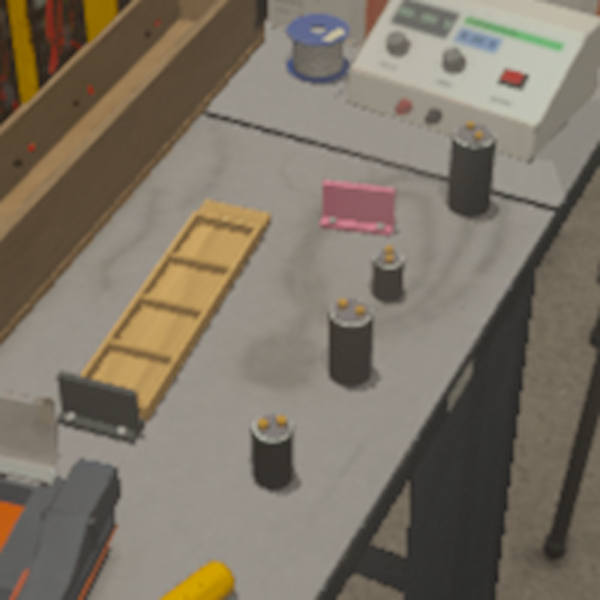

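The real end stop is the dark one at the +y end, crop (98,405). The pink one at crop (357,207) is the decoy. The measured heights identify a to d clearly: a is shortest at crop (388,272), then b (272,450), c (350,340) and d (470,170). Next, one wrist look from above to refine positions.

```bash
cat >> h.py <<'E'
def quat(phi,flip=1):   # tool down, closing line along (cos phi, sin phi)
    a=(phi+flip*np.pi/2)/2; return [0,float(np.cos(a)),float(np.sin(a)),0]
E
python3 - <<'E'
from workcell import arm,cams
from h import *
import pickle
np.set_printoptions(precision=2,suppress=True)
phi=np.radians(7)
for f in (1,-1):
    for p in ([430,-138,60],[430,210,40],[560,180,40],[600,0,60],[480,60,400]): print(f,p,arm.inverse_kinematics(p,quat(phi,f)))
f=min((1,-1),key=lambda f:abs(arm.inverse_kinematics([480,60,400],quat(phi,f))[5]))
print(f)
arm.movel([191,-541,380],speed=300)
arm.reach([480,60,400],quat(phi,f))
d=cams.get_image("wrist"); pickle.dump(d,open("w1.pkl","wb")); cv2.imwrite("pics/w1.png",d["frame"][:,:,::-1])
o=arm.observe();print(o["t"],o["eef_pos"],o["tcp_rot"])
R=cv2.Rodrigues(np.array(d["rvec"],float))[0]; print(-R.T@np.ravel(d["tvec"]),R[2])
E
```

```text
1 [430, -138, 60] [-0.46  0.23  1.98 -0.    0.93 -0.59]
1 [430, 210, 40] [ 0.31  0.29  1.95 -0.    0.9   0.19]
1 [560, 180, 40] [ 0.19  0.43  1.71 -0.    1.    0.07]
1 [600, 0, 60] [-0.12  0.42  1.66 -0.    1.06 -0.24]
1 [480, 60, 400] [-0.02  0.09  1.28 -0.    1.77 -0.14]
-1 [430, -138, 60] [-0.46  0.23  1.98 -0.    0.93  2.55]
-1 [430, 210, 40] None
-1 [560, 180, 40] None
-1 [600, 0, 60] None
-1 [480, 60, 400] NoneTraceback (most recent call last):
  File "<stdin>", line 8, in <module>
  File "<stdin>", line 8, in <lambda>
TypeError: 'NoneType' object is not subscriptable
```

```bash
python3 - <<'E'
from workcell import arm,cams
from h import *
import pickle
np.set_printoptions(precision=2,suppress=True)
phi=np.radians(7)
arm.movel([191,-541,380],speed=300)
arm.reach([480,60,400],quat(phi))
d=cams.get_image("wrist"); pickle.dump(d,open("w1.pkl","wb")); cv2.imwrite("pics/w1.png",d["frame"][:,:,::-1])
o=arm.observe();print(o["t"],o["eef_pos"],o["tcp_rot"])
R=cv2.Rodrigues(np.array(d["rvec"],float))[0]; print(-R.T@np.ravel(d["tvec"]),R[2])
E
```

```text
3.2583 [480.23  59.24 399.83] [ 0.    0.66  0.75 -0.  ]
[470.76 137.13 579.4 ] [ 0.03 -0.27 -0.96]
```

View pics/w1.png

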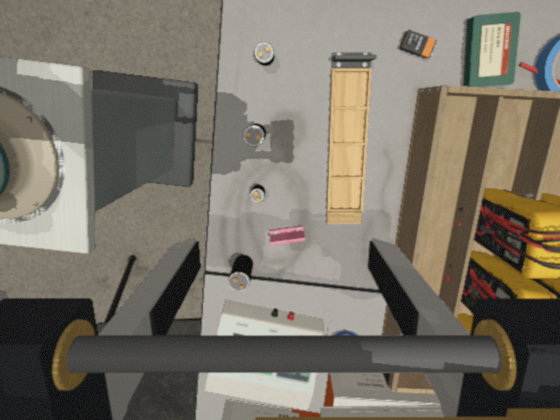

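The wrist view shows everything from above. The cap tops are at b (263,52), c (255,133), a (257,193) and d (240,278). The rail spans (327–372, 66–224), with the dark stop at (353,60). The battery is at (417,43).

```bash
python3 - <<'E'
from h import *
import pickle
np.set_printoptions(precision=1,suppress=True)
d=pickle.load(open("w1.pkl","rb")); P=cloud(d); f=d["frame"]; hsv=cv2.cvtColor(f,cv2.COLOR_RGB2HSV)
z=P[:,:,2]; print("bench",np.nanmedian(z[80:120,285:320]))
m=cv2.inRange(hsv,(10,60,90),(28,220,255)); m[:,:310]=0;m[:,390:]=0;m[:50]=0;m[235:]=0
m=cv2.morphologyEx(m,cv2.MORPH_CLOSE,np.ones((7,7)))
c=max(cv2.findContours(m,0,2)[0],key=cv2.contourArea); r=cv2.minAreaRect(c); print("px",r)
bp=cv2.boxPoints(r); B=np.array([ray(d,p,12) for p in bp]); print(B, B.mean(0))
q=P[m>0]; print("rail z",np.nanpercentile(q[:,2],[3,20,50,80,97]))
for k,(u,v,h) in dict(b=(263,52,48),c=(255,133,60),a=(257,193,36),d=(240,278,72)).items():
    s=np.s_[v-18:v+19,u-18:u+19]; q=P[s].reshape(-1,3); qs=q[(q[:,2]>h-5)]
    (cx,cy),R=cv2.minEnclosingCircle(qs[:,:2].astype(np.float32)); 
    print(k,"top z",np.nanmedian(qs[:,2]),"circ",cx,cy,R,"mean",qs.mean(0)[:2],"ray",ray(d,(u,v),h)[:2],len(qs))
s=P[50:72,328:380].reshape(-1,3); s=s[s[:,2]>20]; print("stop",s.mean(0),np.ptp(s,0))
big=P[:,390:].reshape(-1,3); big=big[(big[:,1]>-60)&(big[:,0]<720)]; print("box max z by x",[ (x,np.nanmax(big[(big[:,0]>x)&(big[:,0]<x+20),2],initial=-1)) for x in range(600,720,20)])
E
```

```text
bench 0.292389065884487
px ((347.478515625, 145.4513702392578), (40.0974235534668, 156.869873046875), 2.726310968399048)
[[562.6 -46.8  12. ]
 [535.6 204.1  12. ]
 [596.8 208.8  12. ]
 [631.8 -41.9  12. ]] [581.7  81.1  12. ]
rail z [ 2.4  3.8  5.  11.3 15. ]
b top z 47.94972301427801 circ 433.1177673339844 207.32933044433594 13.79999828338623 mean [433.4 206.8] ray [432.8 206.7] 317
c top z 60.05705440176498 circ 430.7666015625 90.19153594970703 15.69664478302002 mean [431.   90.7] ray [433.5  94.3] 359
a top z 36.027339701137464 circ 443.5203857421875 -5.378978729248047 11.681061744689941 mean [443.8  -4.5] ray [444.3  -1.8] 158
d top z 72.24415189096189 circ 430.4177551269531 -142.94593811035156 17.468456268310547 mean [ 430.7 -141.5] ray [ 432.9 -136.7] 342
stop [563.6 216.8  36.3] [58.8 11.9 22.3]
box max z by x [(600, np.float64(2.4031954414085352)), (620, np.float64(20.7508235913385)), (640, np.float64(20.8469047590397)), (660, np.float64(90.65303176188347)), (680, np.float64(91.18838502093482)), (700, np.float64(90.67585132760581))]
```

```bash
python3 - <<'E'
from h import *
import pickle
np.set_printoptions(precision=1,suppress=True)
for n,w,lo in (("w1",(310,390,55,235),(10,60,90)),("side",(215,290,190,275),(12,70,110)),("scene",(240,305,195,250),(12,70,110))):
    d=pickle.load(open(n+".pkl","rb")); hsv=cv2.cvtColor(d["frame"],cv2.COLOR_RGB2HSV)
    m=cv2.inRange(hsv,lo,(28,220,255)); k=np.zeros_like(m); k[w[2]:w[3],w[0]:w[1]]=255; m=cv2.morphologyEx(m&k,cv2.MORPH_CLOSE,np.ones((5,5)))
    c=max(cv2.findContours(m,0,2)[0],key=cv2.contourArea)[:,0]
    r=cv2.minAreaRect(np.array([ray(d,p,12)[:2] for p in c],np.float32)); print(n,"silhouette",r)
    P=cloud(d); q=P[(cv2.dilate(m,np.ones((3,3)))>0)]; q=q[(q[:,2]>9)&(q[:,2]<18)]
    if n=="side": q=q
    r=cv2.minAreaRect(q[:,:2].astype(np.float32)); print("  walltops",r,len(q))
    a=np.radians(r[2] if r[1][0]<r[1][1] else r[2]-90); ey=np.array([-np.sin(a),np.cos(a)]); ex=np.array([np.cos(a),np.sin(a)])
    c0=np.array([578,90.]); y=(q[:,:2]-c0)@ey; x=(q[:,:2]-c0)@ex
    ins=abs(x-np.median(x))<20; print("  y hist",np.histogram(y,np.arange(-150,150,6))[0])
    print("  xlim",np.percentile(x,[1,99]),"phi",np.degrees(a))
E
```

```text
w1 silhouette ((581.37060546875, 81.10098266601562), (62.13872528076172, 250.09288024902344), 7.051307201385498)
  walltops ((581.4629516601562, 80.66344451904297), (60.357234954833984, 251.07904052734375), 6.986830711364746) 1636
  y hist [  0   0  62 101 114 102  76  25  23  20  20  19  16  20  21  51  82  19
  23  20  18  23  20  22  23 120  19  18  20  26  24  24  24  24  89  21
  26  25  24  24  26  26  22  68  66   0   0   0   0]
  xlim [-27.7  32.1] phi 6.986830711364746
side silhouette ((575.4727783203125, 88.53563690185547), (67.24651336669922, 256.8223876953125), 6.890029430389404)
  walltops ((615.3268432617188, 95.61807250976562), (134.92604064941406, 259.1158752441406), 6.953906536102295) 444
  y hist [ 0  0  0  4  7 10 11 33  9  6  8  8  8  6  7  8 28 18 10 10  5 10 11 12
  8 19 25  6  7  7  6  6  9  6 13 36 12  6  7  8  6 11  5  4  7  0  1  0
  0]
  xlim [-29.6 103.8] phi 6.953906536102295
scene silhouette ((575.5404663085938, 86.21538543701172), (70.56683349609375, 261.51763916015625), 6.8908514976501465)
  walltops ((615.3329467773438, 82.58160400390625), (137.91818237304688, 285.88360595703125), 6.704726696014404) 371
  y hist [ 2  2  2 17 12  7 23 13  6  8  5  7  9  3  8 13 23  7  6  5 11  8  5  8
 14 24  9  6  5  6  5  1  7  5 30  8  5  4  9  4  2  4  2  6  2  0  1  0
  0]
  xlim [-32.1 102.8] phi 6.704726696014404
```

```bash
cat >> h.py <<'E'
from workcell import arm,hand,cams,ticket
PHI=np.radians(7); Q=quat(PHI); RC=np.array([578.7,93.3]); EY=np.array([-np.sin(PHI),np.cos(PHI)])
CAP=dict(a=(442,-3.5,14,84,24),b=(431,208.5,22,28,28),c=(429.5,92,32,-28,32),d=(429,-141,42,-84,36))
def go(p,z,**k): return arm.movel([float(p[0]),float(p[1]),float(z)],**k)
def do(k):
    x,y,g,s,w=CAP[k]; T=RC+s*EY; up=g+105
    hand.set_gripper((w+44)/94); arm.reach([x,y,g+70],Q); go((x,y),g,speed=120)
    hand.set_gripper(0.0,20); o=arm.observe(); print(k,"grip mm",o["grip_width"]*94,"want",w,"F",o["finger_force"],"t",o["t"])
    if abs(o["grip_width"]*94-w)>5: return print("BAD GRIP")
    go((x,y),up,speed=200); go(T,up,speed=250); print(" held",arm.observe()["grip_width"]*94)
    go(T,g+4+8,speed=150); arm.wait(.2); hit=go(T,g-2,speed=25,until_force=3)
    z=arm.observe()["eef_pos"]; print(" hit",hit,z,"expect z",g+4)
    hand.set_gripper((w+24)/94); go(T,up,speed=200); print(" t",arm.observe()["t"])
E
python3 - <<'E'
from h import *
do("c")
d=cams.get_image("side"); cv2.imwrite("pics/c1.png",cv2.resize(d["frame"][130:330,195:395,::-1],(600,600)))
E
```

```text
c grip mm 30.14670999564757 want 32 F 19.919393956661224 t 6.4333
 held 30.324886102509165
 hit True [582.99920915  65.54204792  35.56218577] expect z 36
 t 10.5083
```

View pics/c1.png

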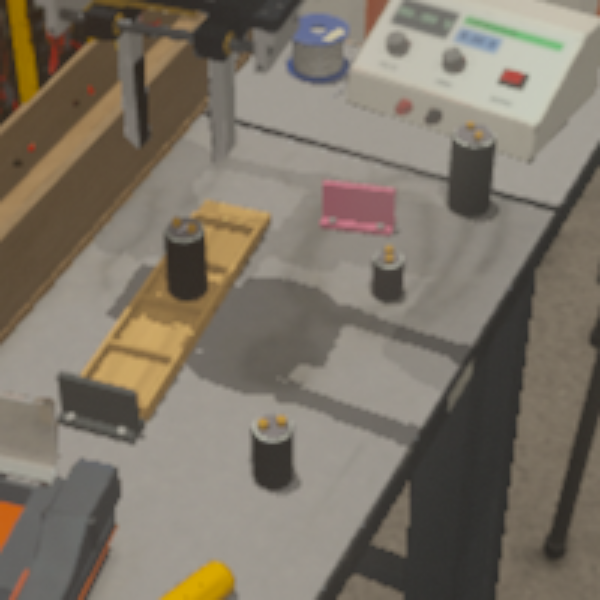

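Cap c stands in the third compartment, at crop (185,260), upright and well centred. Carrying on with the others.

```bash
python3 - <<'E'
from h import *
for k in "dab": do(k)
arm.reach([480,60,400],Q)
d=cams.get_image("wrist"); cv2.imwrite("pics/w2.png",d["frame"][:,:,::-1]); P=cloud(d)
d2=cams.get_image("side"); cv2.imwrite("pics/s2.png",cv2.resize(d2["frame"][130:330,195:395,::-1],(600,600)))
R=np.array([579.9,92.7]); ex=np.array([EY[1],-EY[0]])
for k,h in dict(a=36,b=48,c=60,d=72).items():
    q=P.reshape(-1,3); T=R+CAP[k][3]*EY; q=q[(abs(q[:,2]-h-4)<3.5)&(np.linalg.norm(q[:,:2]-T,axis=1)<32)]
    (cx,cy),r=cv2.minEnclosingCircle(q[:,:2].astype(np.float32)); e=np.array([cx,cy])-T
    print(k,"err x,y",e@ex,e@EY,"r",r,"z",np.median(q[:,2]),len(q))
E
```

```text
d grip mm 34.257354832463186 want 36 F 19.934366941452026 t 13.65
 held 33.73163688195255
 hit True [589.81006855  10.00951606  45.61867013] expect z 46
 t 17.9917
a grip mm 21.75253403855802 want 24 F 20.000163316726685 t 20.5583
 held 21.872261850582078
 hit True [568.80426583 176.78282349  17.55851946] expect z 18
 t 24.9
b grip mm 25.9886453663797 want 28 F 19.997385442256927 t 27.6083
 held 25.961193877844345
 hit True [575.77743297 121.09128756  25.7172988 ] expect z 26
 t 31.7417
a err x,y -1.2860535517047673 -1.7906773894817511 r 11.560755729675293 z 39.83512908792284 167
b err x,y -1.0530705511559462 -0.5865195620863572 r 13.769561767578125 z 51.971058868856026 233
c err x,y -0.48789010115780446 -1.237839590029328 r 15.779623985290527 z 64.03340171417966 300
d err x,y -0.368859777593376 -1.6058121819358648 r 17.58506202697754 z 76.14354175697659 368
```

View pics/w2.png

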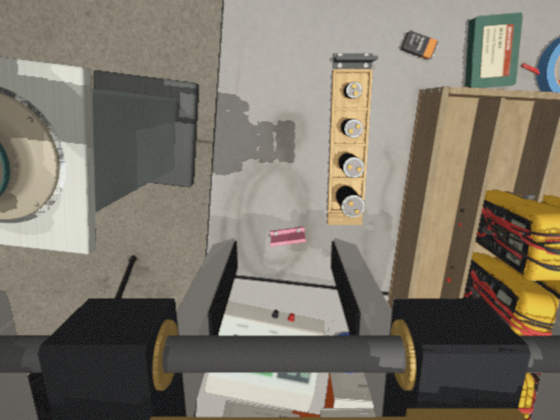

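View pics/s2.png

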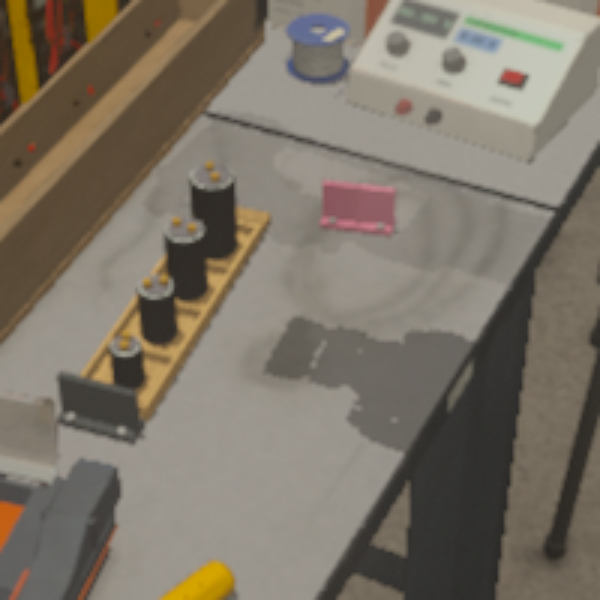

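Both views show a, b, c, d standing upright in order from the stop, at wrist pixels (353,90), (352,128), (352,167) and (351,205). They are within about 2 mm of the compartment centres, and the bystanders haven't moved.

```bash
python3 -c "
from workcell import ticket
print(ticket.hand_in())"
```

```text
the job is handed in; nothing more can be done
None
```

The four capacitors stand upright in the rail, smallest to largest from the steel end stop and within about 2 mm of their compartment centres; the job was handed in shortly after 32 s on the robot clock, but the hand-in returned no verdict.

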